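Press the round flask into the sprung ring cradle and hold it

ROBOT

A 6-joint arm with a two-finger parallel gripper is mounted at the origin on the work surface. World frame = base frame: x ahead of the robot, y to its left, z up, the work surface at z = 0. Lengths are in mm, angles in degrees, forces in N, time in s.
With the tool pointing down it reaches from about 300 to 850 mm from the base axis. Payload 4.2 kg.
Tool frame: the origin (TCP) lies between the finger pads; the fingertips stand 22 mm ahead of it and the grasp point (between the pads) lies 3 mm ahead of it; z points along the fingers, y is the direction in which the jaws open and shut (so a half turn about z gives the same grasp; the last joint's range is limited). The gripper opens to 91 mm and grips with 3 to 60 N. Pads are 32 mm wide; open, the fingers measure 118 mm over their backs; the gripper's body (76 mm by 178 mm) begins 60 mm behind the grasp point.
Start: joints at [74.943, 18.312, 89.639, -0, 72.044, -1.146], TCP at [138.243, 558.148, 235.976] pointing down, gripper open.
Joint ranges: [-177.97, 177.97], [-48.28, 115.42], [12.27, 149.76], [-77.06, 257.06], [2.81, 150.46], [-146.56, 146.56]. Speed limits (degrees/s): [147.25, 147.25, 180, 180, 180, 180].

INTERFACE

Orientations are given as [roll, pitch, yaw] about the fixed x, y, z axes, in that order (R = Rz(yaw) Ry(pitch) Rx(roll)).
In Python, from workcell import telemetry, cams, env gives the robot as it stands.
- The arm moves only by the shell command python3 -m inch 'ROWS' [FORCE]. ROWS is JSON, a list of rows, each an object of numbers: "x", "y", "z": the shift along the tool's x, y, z in cm; "yaw": the turn about the tool's z in units of 5 degrees (1.0 is 5 degrees); "gripper": the gripper's target within -1 to 1 (fully open at 1, half-way at 0, shut at -1). A call has 1 to 12 rows; each row shifts and turns the commanded pose from where the row before left it, along the tool's axes as they then stand; what a row does not reach is not made up. A row lasts 1/12 s, in which the tool goes at most 41.7 mm and 7.16 degrees, less where a joint would pass 70% of its speed; a pose out of reach is approached as far as the arm can. A call is refused whole if a number of a shift passes 4.17 or a number of a turn 1, either way. A call with a gripper value outside its range is refused whole. The fingers move at their own pace and stop on an object; FORCE is the grip in N (left out, the last holds). Time passes only in rows, so rows that do not move let the fingers close. It gives the time, the measured TCP pose, the force and the opening at its end, in the units of the state.
- telemetry.state(): the state, without advancing time (a new reading comes with each control period).
- cams.grab_frame(name): name is "scene" or "top"; returns a dict with "pixels" (384x512x3 uint8, red, green, blue), "mtx" (3x3 intrinsics, pixels), "rvec" (rotation vector, rad) and "tvec" (3), from world to camera coordinates, as OpenCV has them. Camera axes: x right, y down, z forward; pixel columns grow to the right and rows downward; lengths in mm; the calibration is good to about 2 mm. A picture is of the moment at which its call begins. There is no depth.
- env.job_done(): hands the job in, once; it reports no verdict.
The state is a dict: "time_s": time; "qpos": joint angles; "qvel": joint speeds; "effort": joint torques, N m; "ee_pos": TCP position; "ee_rot": TCP orientation; "force": force on the tool from outside, world axes, zero at the start; "torque": the same for the moment, N m; "gripper_width": finger opening in mm.
Only numpy, scipy, OpenCV 4.12 (cv2) and the standard library are available. Lean on these libraries where they do the work, as an engineer would, in place of code of your own. Each camera call takes 0.05 s, during which the arm holds its last target. There are 200 camera calls.

TASK

A sticky rubber foot ring lies in the blue sprung ring cradle, ready for the green flask. Slide the green flask out through the open front of its slot in the cardboard flask house, set it upright, foot first, in the ring, press it down until the ring is at the bottom of its travel, and keep it pressed there: finish while still holding the flask down. Leave the red flask and all the other things on the table where they are.

Things in the scene. Friction and masses are not known exactly. Their poses are not given: they have to be found in the camera images.
- flask_green: Green plastic flask, 147 mm tall, 0.21 to 0.39 kg. Origin: centre of underside; z up the neck. Belly: ball of radius 38 mm centred 36 mm up, cut flat below (foot 24 mm across); neck 28 mm in diameter from 71 to 135 mm up; white cap 27 mm in diameter on top, to 147 mm. Starts standing on the table in one of the two slots of the house, neck up through the roof.
- flask_red: Red flask of the same shape and size in the other slot. To be left where it is.
- house: Fixed cardboard box, 140 (x) x 230 (y) x 85 mm high, origin centre of underside. Front (-x side) open, other sides walled, wall at y = 0 between two bays. Roof 6 mm thick with two slots along x, 40 mm wide, at y = -55 and +55 mm, open at the front (x = -70), closed at x = +58. Flask bellies cannot pass up a slot (rise 10 mm at most); a flask is free with its centre beyond x = -108 mm.
- cradle: Base of the sprung ring cradle, fixed to the table: plywood 130 x 130 x 10 mm, origin at the centre of its underside. Four steel posts 8 mm thick, 70 mm high, at x, y = +-50 mm, with springs.
- ring_seat (a point): Centre of the blue ring's upper rim; moves with the ring, 54 mm above the table when up. The ring is a funnel, inner radius about 38 mm at the rim, 24 mm at its lower edge 14 mm below, open at the bottom. A seated flask has its underside about 17.5 mm below this point (about 36 mm above the table with the ring up, 18.5 mm with it down).
- cradle_ring (a joint): How far the ring is pressed down, m: 0 up, 0.018 at the bottom stop. Springs push up with about 5.5 N net at the top, rising to about 14.5 N at the bottom, so that the flask's own weight does not push it down.
- tube: Upright cardboard tube, 46 mm across, 130 mm tall, loose; origin at its underside. Leave alone.
- pencil_tin: Blue tin cup, 72 mm across, 100 mm tall, loose; origin at its underside. Leave alone.
- paint_pot: Orange paint pot with white lid, 64 mm across, 75 mm tall, loose; origin at its underside. Leave alone.
- tape_roll: Yellow tape roll lying flat, 90 mm across, 20 mm high, loose; origin at its underside. Leave alone.
- brush: Paint brush lying on the table, 180 mm long, loose. Leave alone.
- wood_block: Red toy block 60 x 40 x 30 mm, loose; origin at its underside. Leave alone.
There are look-alikes about, which are no part of the job. Several things have the shape of the flask_green; the one meant has the colours described above. What is shaped like the cradle but purple is not meant.

How it is judged (in metres and radians):
On the way, in this order (a step that is already met when the one before it is completed fails the run):
1. the green flask has been slid out through the open front of its slot (x of flask_green in the frame of house below -0.1 m and angle between flask_green's own z axis and vertical below 0.4 rad), for 0.1 s.
2. the green flask is upright in the ring and held pressed down for a second (value of joint cradle_ring above 0.014 m and horizontal distance between flask_green and ring_seat below 0.008 m and z of flask_green in the frame of ring_seat below -0.01 m and angle between flask_green's own z axis and vertical below 0.15 rad and contact force between cradle and flask_green above 4 N and contact force between any of the fingers, the arm and flask_green above 2 N), for 1 s.
At the end, for the whole second after the job is handed in: The still green flask sits in the ring (axis within 8 mm of its centre, within 0.15 rad of upright, underside 10 mm or more below the rim); the robot, touching it, keeps the ring at least 14 of its 18 mm down; the red flask stands, and it and the other things are within 30 mm of their starts (all of step 2 and linear speed of flask_green below 0.02 m/s and distance of each of flask_red, tube, pencil_tin, paint_pot, tape_roll, brush, wood_block from where it was at the start of the episode below 0.03 m and angle between flask_red's own z axis and vertical below 0.2 rad); the arm keeps its last pose, push and grip.
It fails at once if the red flask or another bystander was shoved more than 30 mm (distance of any of flask_red, tube, pencil_tin, paint_pot, tape_roll, brush, wood_block from where it was at the start of the episode above 0.03 m).
It also fails if it takes over 51 s, if anything falls off the work surface, if the arm or the gripper's body presses on something with over 40 N, if the wrist force passes 120 N, or if a joint passes its speed limit or range.

## Working session

There is one attempt and no reset: what is moved stays moved. The work goes in short steps, Python scripts to look and compute and a shell command to move; the robot and the scene stay as the last step left them, time stands still between calls to the robot, and variables do not carry over. Pictures are saved under pics/ and viewed, about 8 in all and at most 12, crops included, and the job is handed in when it is done.

```bash
mkdir -p pics
cat > h.py <<'E'
import numpy as np, cv2
from workcell import telemetry, cams, env
def grab(n,save=None):
    f=cams.grab_frame(n); 
    if save: cv2.imwrite(save,f["pixels"][:,:,::-1])
    return f
def ray(f,uv,z):
    K=np.array(f["mtx"]);R=cv2.Rodrigues(np.array(f["rvec"],float))[0];t=np.array(f["tvec"],float).ravel()
    c=-R.T@t; d=R.T@np.linalg.inv(K)@np.array([uv[0],uv[1],1.]); return c+d*(z-c[2])/d[2]
def proj(f,p):
    return cv2.projectPoints(np.array(p,float).reshape(-1,3),np.array(f["rvec"],float),np.array(f["tvec"],float),np.array(f["mtx"],float),None)[0].reshape(-1,2)
E
python3 - <<'E'
from h import *
import pickle
a=grab("scene");b=grab("top")
pickle.dump((a,b),open("f0.pkl","wb"))
im=np.vstack([a["pixels"],b["pixels"]]) 
cv2.imwrite("pics/a.png",a["pixels"][:,:,::-1]);cv2.imwrite("pics/b.png",b["pixels"][:,:,::-1])
for f in(a,b):
    R=cv2.Rodrigues(np.array(f["rvec"],float))[0];print(-R.T@np.array(f["tvec"],float).ravel(),R[2])
print(telemetry.state())
E
```

```text
[1310.19167547 -387.0370606  1137.13408454] [-0.55476013  0.28485685 -0.78172743]
[ 390.1406091    16.64759359 1137.35850408] [ 0.13686912 -0.00346304 -0.99058309]
{'time_s': 0.1, 'qpos': array([ 7.49434012e+01,  1.83458800e+01,  8.96986243e+01, -1.41152257e-03,
        7.20422645e+01, -1.14580003e+00]), 'qvel': array([-0.0128389 , -0.10661099, -0.16360265, -0.01164485,  0.07307109,
       -0.04191075]), 'effort': array([-3.44406556e-05, -4.13332415e+01, -2.32511115e+01,  7.28493906e-02,
        4.21574665e-02, -4.37191215e-05]), 'ee_pos': array([138.13637051, 557.7434991 , 235.23071305]), 'ee_rot': array([-1.79913222e+02, -3.93256051e-04,  1.66089637e+02]), 'force': array([-0.51804661,  0.76238469,  0.60538375]), 'torque': array([ 0.03677105, -0.00889891, -0.01186798]), 'gripper_width': 91.21571913498636}
```

View pics/a.png

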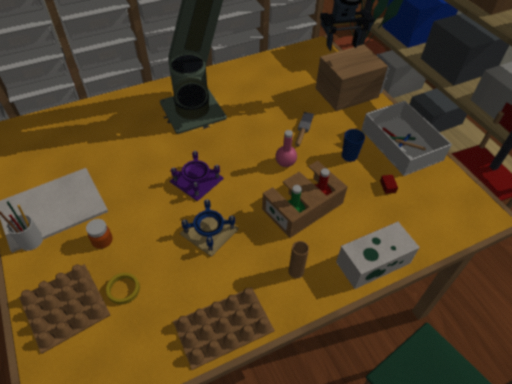

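View pics/b.png

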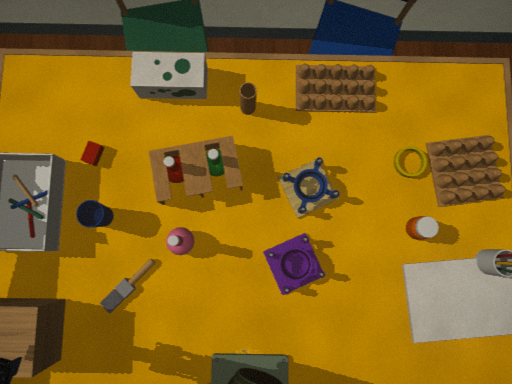

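Scene view: green flask (297,200), red (324,182) in the house, pink look-alike (287,152); blue cradle (208,225), purple one (196,177). Top view: green (215,160), red (173,170), pink (180,241), blue cradle (310,186), purple (295,263). The one meant is the green flask with the white cap in the house, plus the blue ring. I'll confirm this in a crop.

Run:
```python
from h import *
import pickle
a,b=pickle.load(open("f0.pkl","rb"))
c1=cv2.resize(b["pixels"][125:225,140:350],None,fx=3.8,fy=3.8,interpolation=cv2.INTER_CUBIC)
cv2.imwrite("pics/c.png",cv2.convertScaleAbs(c1[:,:,::-1],alpha=1.5))
for n,f in(("scene",a),("top",b)):
    h=cv2.cvtColor(f["pixels"],cv2.COLOR_RGB2HSV)
    w=cv2.inRange(h,(0,0,120),(179,60,255)); g=cv2.inRange(h,(50,110,40),(80,255,255)); bl=cv2.inRange(h,(100,120,40),(125,255,255)); r=cv2.inRange(h,(170,110,40),(179,255,255))|cv2.inRange(h,(0,200,40),(4,255,255))
    br=[(160,130,330,225),(170,170,350,260)][n=="scene"]
    x0,y0,x1,y1=br
    for nm,m in(("white",w),("green",g),("blue",bl)):
        k,_,s,c=cv2.connectedComponentsWithStats(m[y0:y1,x0:x1])
        for i in range(1,k):
            if s[i,4]>8: print(n,nm,s[i,:5]+[x0,y0,0,0,0],c[i]+[x0,y0])
```

```text
scene white [322 170   7   4  21] [325.28571429 171.33333333]
scene white [294 186   7   5  25] [296.92 187.92]
scene white [342 243   8  13  56] [346.875      248.10714286]
scene green [292 193  13  19 125] [297.536 202.552]
scene blue [184 204  44  33 325] [205.32 222.28]
scene blue [208 241   4   5  12] [209.91666667 242.83333333]
top white [208 149  10  10  81] [212.5308642  153.44444444]
top white [164 156  10  10  79] [168.55696203 160.89873418]
top green [208 150  15  25 187] [215.57754011 166.1657754 ]
top blue [293 162  37  46 371] [312.31266846 185.60377358]
top blue [285 177   7   4  12] [288.75       178.58333333]
```

View pics/c.png

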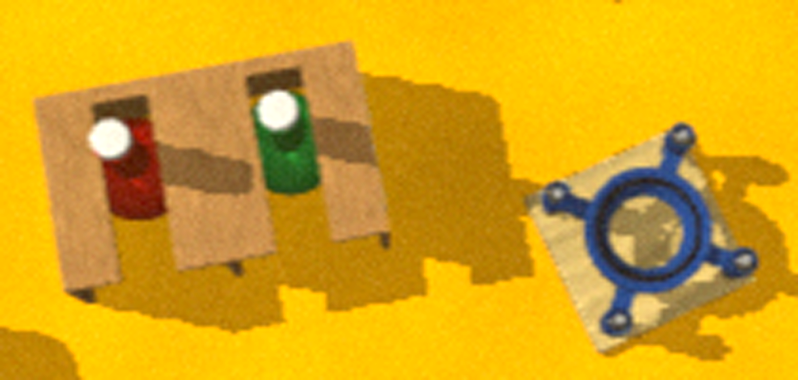

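The crop shows the green flask with its white cap at crop (278,111), in the right-hand slot, and the red one at (110,138). The blue ring is at (648,229), with the post tops at (682,137), (557,198), (741,262) and (617,321).

Run:
```python
from h import *
import pickle
a,b=pickle.load(open("f0.pkl","rb"))
cr=lambda p:(np.array(p)+.5)/3.8-.5+np.array([140,125])
P=[ray(b,cr(p),70) for p in [(682,137),(557,198),(741,262),(617,321)]]
print("posts",np.round(P,1),np.mean(P,0))
d=P[1]-P[3]; print("cradle yaw of sides",np.degrees(np.arctan2(d[1],d[0])))
print("ring top", ray(b,cr((648,229)),54))
C=[ray(b,cr(p),85) for p in [(36,99),(352,42),(388,232),(66,290)]]
print("corners",np.round(C,1)); cen=np.mean(C,0)
ex=(C[0]+C[1]-C[2]-C[3]);ey=C[0]+C[3]-C[1]-C[2]
print("yaw",np.degrees(np.arctan2(ex[1],ex[0])),np.degrees(np.arctan2(-ey[0],ey[1])),np.linalg.norm(ex)/2,np.linalg.norm(ey)/2,cen)
g=ray(b,(212.53,153.44),147); g2=ray(a,(296.92,187.92),145)
print("green",g,g2)
r=ray(b,(168.56,160.9),147);print("red",r,ray(a,(325.29,171.33),145))
th=np.arctan2(ex[1],ex[0]);R=np.array([[np.cos(th),-np.sin(th)],[np.sin(th),np.cos(th)]])
for q in(g,g2,r):print(R.T@(q-cen)[:2])
print("ring scene",[ray(a,p,54) for p in [(208,222)]], proj(a,[np.r_[np.mean(P,0)[:2],54]]))
for nm,p,z in[("pink",(180,235),147),("tube",(248,90),130),("pencil cup blue",(94,212),100)]:print(nm,ray(b,p,z))
```

```text
posts [[ 625.5 -178.8   70. ]
 [ 579.7  -89.4   70. ]
 [ 535.9 -219.8   70. ]
 [ 492.6 -131.9   70. ]] [ 558.45039904 -154.99407246   70.        ]
cradle yaw of sides 25.98432178991448
ring top [ 561.00820175 -156.65194073   54.        ]
corners [[641.9 280.4  85. ]
 [687.2  58.1  85. ]
 [551.   30.1  85. ]
 [506.6 252.9  85. ]]
yaw 11.554472630056308 11.39278165693179 138.558928146434 226.97837737361462 [596.67537667 155.38435438  85.        ]
green [622.67695613 104.54770965 147.        ] [620.93801792 105.47279864 145.        ]
red [601.59763192 214.64293982 147.        ] [599.98218036 216.38057226 145.        ]
[ 15.29209636 -55.01452873]
[ 13.77369306 -53.7598785 ]
[16.69196849 57.07176826]
ring scene [array([ 561.06868319, -158.66861456,   54.        ])] [[208.80306627 220.93951541]]
pink [416.59416286 178.66992908 147.        ]
tube [798.77317622  17.60961277 130.        ]
pencil cup blue [473.52449159 411.01569386 100.        ]
```

```bash
python3 -m inch '[{"yaw":-1,"gripper":1},{"yaw":-1},{"yaw":-1},{"yaw":-1},{"yaw":-1},{"yaw":-0.08},{}]' 30
cat > goal.py <<'E'
import sys
from h import *
from scipy.spatial.transform import Rotation as Ro
s=telemetry.state();R=Ro.from_euler("xyz",s["ee_rot"],degrees=True).as_matrix()
print(s["ee_pos"],s["ee_rot"],s["force"],s["gripper_width"],"cm tool",np.round(R.T@(np.array([float(v) for v in sys.argv[1:4]])-s["ee_pos"])/10,2))
E
python3 goal.py 622 105 236
```

```text
[138.13637051 557.7434991  235.23071305] [-1.79913222e+02 -3.93256051e-04  1.66089637e+02] [-0.51804661  0.76238469  0.60538375] 91.21571913498636 cm tool [-5.785e+01 -3.231e+01 -3.000e-02]invalid input
```

```bash
python3 -m inch '[{"x":0,"y":0,"z":0,"yaw":-1,"gripper":1},{"x":0,"y":0,"z":0,"yaw":-1,"gripper":1},{"x":0,"y":0,"z":0,"yaw":-1,"gripper":1},{"x":0,"y":0,"z":0,"yaw":-1,"gripper":1},{"x":0,"y":0,"z":0,"yaw":-1,"gripper":1},{"x":0,"y":0,"z":0,"yaw":-0.1,"gripper":1}]' 30; python3 goal.py 622 105 236
```

```text
time_s: 0.6
ee_pos: [138.2, 557.9, 235.5]
ee_rot: [-179.9, -0.0, -168.3]
force: [-1.0, -0.1, -0.7]
gripper_width: 91.1
[138.20861895 557.88014412 235.49989402] [-1.79949269e+02 -2.11145254e-02 -1.68308569e+02] [-1.04682442 -0.11591151 -0.7392602 ] 91.11157288188933 cm tool [-3.820e+01 -5.415e+01 -2.000e-02]
```

```bash
python3 -m inch '[{"x":-1.6,"y":-2.25,"z":0,"yaw":0,"gripper":1},{"x":-1.6,"y":-2.25,"z":0,"yaw":0,"gripper":1},{"x":-1.6,"y":-2.25,"z":0,"yaw":0,"gripper":1},{"x":-1.6,"y":-2.25,"z":0,"yaw":0,"gripper":1},{"x":-1.6,"y":-2.25,"z":0,"yaw":0,"gripper":1},{"x":-1.6,"y":-2.25,"z":0,"yaw":0,"gripper":1},{"x":-1.6,"y":-2.25,"z":0,"yaw":0,"gripper":1},{"x":-1.6,"y":-2.25,"z":0,"yaw":0,"gripper":1},{"x":-1.6,"y":-2.25,"z":0,"yaw":0,"gripper":1},{"x":-1.6,"y":-2.25,"z":0,"yaw":0,"gripper":1},{"x":-1.6,"y":-2.25,"z":0,"yaw":0,"gripper":1},{"x":-1.6,"y":-2.25,"z":0,"yaw":0,"gripper":1}]'
python3 -m inch '[{"x":-1.6,"y":-2.25,"z":0,"yaw":0,"gripper":1},{"x":-1.6,"y":-2.25,"z":0,"yaw":0,"gripper":1},{"x":-1.6,"y":-2.25,"z":0,"yaw":0,"gripper":1},{"x":-1.6,"y":-2.25,"z":0,"yaw":0,"gripper":1},{"x":-1.6,"y":-2.25,"z":0,"yaw":0,"gripper":1},{"x":-1.6,"y":-2.25,"z":0,"yaw":0,"gripper":1},{"x":-1.6,"y":-2.25,"z":0,"yaw":0,"gripper":1},{"x":-1.6,"y":-2.25,"z":0,"yaw":0,"gripper":1},{"x":-1.6,"y":-2.25,"z":0,"yaw":0,"gripper":1},{"x":-1.6,"y":-2.25,"z":0,"yaw":0,"gripper":1},{"x":-1.6,"y":-2.25,"z":0,"yaw":0,"gripper":1},{"x":0,"y":0,"z":0,"yaw":0,"gripper":1}]'; python3 goal.py 622 105 118
```

```text
time_s: 1.6
ee_pos: [381.3, 331.1, 235.8]
ee_rot: [-180.0, -0.0, -168.5]
force: [0.4, -0.3, 0.1]
gripper_width: 91.3
time_s: 2.6
ee_pos: [605.8, 121.7, 235.1]
ee_rot: [-179.9, 0.1, -168.7]
force: [-0.0, 0.0, -0.1]
gripper_width: 91.2
[605.82027407 121.71907738 235.05824684] [-1.79876679e+02  6.69508299e-02 -1.68727253e+02] [-0.01824255  0.00537296 -0.11834118] 91.17879630625043 cm tool [-1.25 -1.93 11.71]
```

```bash
python3 -m inch '[{"x":-1.25,"y":-1.93,"z":0,"yaw":0,"gripper":1},{"x":0,"y":0,"z":1.6,"yaw":0,"gripper":1},{"x":0,"y":0,"z":1.6,"yaw":0,"gripper":1},{"x":0,"y":0,"z":1.6,"yaw":0,"gripper":1},{"x":0,"y":0,"z":1.6,"yaw":0,"gripper":1},{"x":0,"y":0,"z":0,"yaw":0,"gripper":1},{"x":0,"y":0,"z":0,"yaw":0,"gripper":1}]'; python3 goal.py 622 105 118
python3 - <<'E'
from h import *
f=grab("scene");g=grab("top")
c=np.hstack([cv2.resize(f["pixels"][120:250,220:370],None,fx=2.6,fy=2.6),cv2.resize(g["pixels"][100:230,140:290],None,fx=2.6,fy=2.6)])
cv2.imwrite("pics/d.png",cv2.convertScaleAbs(c[:,:,::-1],alpha=1.5))
E
```

```text
time_s: 3.18
ee_pos: [618.1, 108.9, 171.1]
ee_rot: [180.0, -0.1, -168.5]
force: [0.2, -0.7, -0.4]
gripper_width: 91.3
[618.06610696 108.9433056  171.14955953] [ 1.79981596e+02 -1.38995055e-01 -1.68457291e+02] [ 0.21627688 -0.67074906 -0.3651562 ] 91.26531188822851 cm tool [-0.32 -0.47  5.31]
```

View pics/d.png

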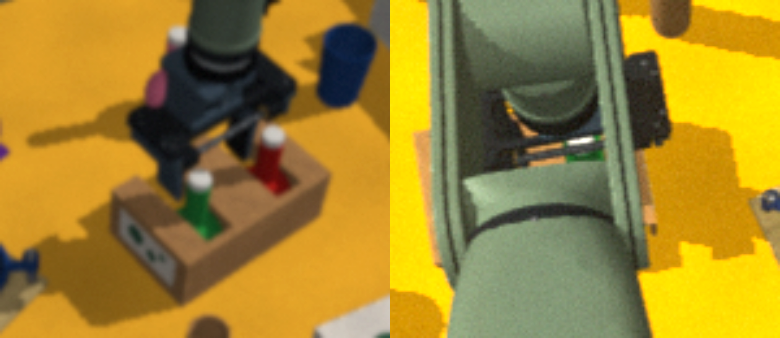

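The crop shows the jaws straddling the green cap (scene crop 200,178), with the red flask outside them. I'll descend and grip.

```bash
python3 -m inch '[{"x":-0.32,"y":-0.47,"z":0,"yaw":0,"gripper":1},{"x":0,"y":0,"z":1.33,"yaw":0,"gripper":1},{"x":0,"y":0,"z":1.33,"yaw":0,"gripper":1},{"x":0,"y":0,"z":1.33,"yaw":0,"gripper":1},{"x":0,"y":0,"z":1.33,"yaw":0,"gripper":1},{"x":0,"y":0,"z":0,"yaw":0,"gripper":1},{"x":0,"y":0,"z":0,"yaw":0,"gripper":1},{"x":0,"y":0,"z":0,"yaw":0,"gripper":1}]' ; python3 goal.py 622 105 118
python3 -m inch '[{"x":0,"y":0,"z":0,"yaw":0,"gripper":-1},{"x":0,"y":0,"z":0,"yaw":0,"gripper":-1},{"x":0,"y":0,"z":0,"yaw":0,"gripper":-1},{"x":0,"y":0,"z":0,"yaw":0,"gripper":-1},{"x":0,"y":0,"z":0,"yaw":0,"gripper":-1},{"x":0,"y":0,"z":0,"yaw":0,"gripper":-1},{"x":0,"y":0,"z":0,"yaw":0,"gripper":-1},{"x":0,"y":0,"z":0,"yaw":0,"gripper":-1},{"x":0,"y":0,"z":0,"yaw":0,"gripper":-1},{"x":0,"y":0,"z":0,"yaw":0,"gripper":-1}]' 40; python3 goal.py 622 105 118
```

```text
time_s: 3.95
ee_pos: [623.9, 104.8, 120.1]
ee_rot: [-180.0, 0.1, -168.4]
force: [-0.5, -0.1, -0.1]
gripper_width: 91.1
[623.87191386 104.78414343 120.08058018] [-1.79994777e+02  1.38045071e-01 -1.68421368e+02] [-0.48678811 -0.09077286 -0.07416443] 91.0894709663147 cm tool [0.18 0.06 0.21]
time_s: 4.78
ee_pos: [622.9, 104.7, 118.7]
ee_rot: [-180.0, -0.0, -168.4]
force: [0.1, -2.6, -0.9]
gripper_width: 27.2
[622.919373   104.70516794 118.72873882] [-1.79991269e+02 -5.36062943e-04 -1.68405006e+02] [ 0.11826492 -2.61815471 -0.89603818] 27.194757553852522 cm tool [0.08 0.05 0.07]
```

```bash
python3 -m inch '[{"x":0,"y":0,"z":-0.25,"yaw":0,"gripper":-1},{"x":0,"y":0,"z":-0.25,"yaw":0,"gripper":-1},{"x":0,"y":0,"z":0,"yaw":0,"gripper":-1},{"x":0,"y":0,"z":0,"yaw":0,"gripper":-1}]'; python3 -m inch '[{"x":0.7,"y":0,"z":0,"yaw":0,"gripper":-1},{"x":0.7,"y":0,"z":0,"yaw":0,"gripper":-1},{"x":0.7,"y":0,"z":0,"yaw":0,"gripper":-1},{"x":0.7,"y":0,"z":0,"yaw":0,"gripper":-1},{"x":0.7,"y":0,"z":0,"yaw":0,"gripper":-1},{"x":0.7,"y":0,"z":0,"yaw":0,"gripper":-1},{"x":0.7,"y":0,"z":0,"yaw":0,"gripper":-1},{"x":0.7,"y":0,"z":0,"yaw":0,"gripper":-1},{"x":0,"y":0,"z":0,"yaw":0,"gripper":-1}]'
```

```text
time_s: 5.12
ee_pos: [622.8, 104.8, 123.6]
ee_rot: [180.0, -0.0, -168.4]
force: [-0.6, 0.7, -3.5]
gripper_width: 27.6
time_s: 5.87
ee_pos: [566.2, 93.2, 123.7]
ee_rot: [180.0, -0.1, -168.4]
force: [-0.2, -0.2, -3.6]
gripper_width: 27.2
```

```bash
python3 -m inch '[{"x":1,"y":0,"z":0,"yaw":0,"gripper":-1},{"x":1,"y":0,"z":0,"yaw":0,"gripper":-1},{"x":1,"y":0,"z":0,"yaw":0,"gripper":-1},{"x":1,"y":0,"z":0,"yaw":0,"gripper":-1},{"x":1,"y":0,"z":0,"yaw":0,"gripper":-1},{"x":1,"y":0,"z":0,"yaw":0,"gripper":-1},{"x":1,"y":0,"z":0,"yaw":0,"gripper":-1},{"x":1,"y":0,"z":0,"yaw":0,"gripper":-1},{"x":1,"y":0,"z":0,"yaw":0,"gripper":-1},{"x":0.5,"y":0,"z":0,"yaw":0,"gripper":-1},{"x":0,"y":0,"z":0,"yaw":0,"gripper":-1},{"x":0,"y":0,"z":0,"yaw":0,"gripper":-1}]'
python3 -m inch '[{"x":0,"y":0,"z":-1.2,"yaw":0,"gripper":-1},{"x":0,"y":0,"z":-1.2,"yaw":0,"gripper":-1},{"x":0,"y":0,"z":-1.2,"yaw":0,"gripper":-1},{"x":0,"y":0,"z":-1.2,"yaw":0,"gripper":-1},{"x":0,"y":0,"z":-1.2,"yaw":0,"gripper":-1},{"x":0,"y":0,"z":-1.2,"yaw":0,"gripper":-1},{"x":0,"y":0,"z":-1.2,"yaw":0,"gripper":-1},{"x":0,"y":0,"z":-0.6,"yaw":0,"gripper":-1},{"x":0,"y":0,"z":0,"yaw":0,"gripper":-1},{"x":0,"y":0,"z":0,"yaw":0,"gripper":-1}]'; python3 goal.py 560 -157 213
```

```text
time_s: 6.87
ee_pos: [475.2, 74.4, 124.0]
ee_rot: [180.0, 0.1, -168.4]
force: [0.1, 0.0, -3.1]
gripper_width: 27.3
time_s: 7.7
ee_pos: [475.2, 74.5, 213.6]
ee_rot: [180.0, 0.0, -168.4]
force: [-0.3, -0.5, -3.4]
gripper_width: 27.4
[475.22612137  74.50460209 213.5582911 ] [ 1.79993144e+02  1.91744627e-02 -1.68409427e+02] [-0.3053083  -0.51458756 -3.39128291] 27.425173737270566 cm tool [ -3.65 -24.38   0.05]
```

```bash
python3 -m inch '[{"x":-0.33,"y":-2.2,"z":0,"yaw":0,"gripper":-1},{"x":-0.33,"y":-2.2,"z":0,"yaw":0,"gripper":-1},{"x":-0.33,"y":-2.2,"z":0,"yaw":0,"gripper":-1},{"x":-0.33,"y":-2.2,"z":0,"yaw":0,"gripper":-1},{"x":-0.33,"y":-2.2,"z":0,"yaw":0,"gripper":-1},{"x":-0.33,"y":-2.2,"z":0,"yaw":0,"gripper":-1},{"x":-0.33,"y":-2.2,"z":0,"yaw":0,"gripper":-1},{"x":-0.33,"y":-2.2,"z":0,"yaw":0,"gripper":-1},{"x":-0.33,"y":-2.2,"z":0,"yaw":0,"gripper":-1},{"x":-0.33,"y":-2.2,"z":0,"yaw":0,"gripper":-1},{"x":-0.35,"y":-2.38,"z":0,"yaw":0,"gripper":-1},{"x":0,"y":0,"z":0,"yaw":0,"gripper":-1}]'
python3 -m inch '[{"x":0,"y":0,"z":0,"yaw":0,"gripper":-1},{"x":0,"y":0,"z":0,"yaw":0,"gripper":-1}]'
python3 goal.py 560 -157 160
python3 - <<'E'
from h import *
import pickle
a,b=pickle.load(open("f0.pkl","rb"))
f=grab("scene")
c=np.hstack([cv2.resize(q["pixels"][130:260,160:290],None,fx=3,fy=3,interpolation=cv2.INTER_CUBIC) for q in(f,a)])
cv2.imwrite("pics/e.png",cv2.convertScaleAbs(c[:,:,::-1],alpha=1.5))
E
```

```text
time_s: 8.7
ee_pos: [561.0, -161.0, 212.1]
ee_rot: [-179.9, -0.0, -168.6]
force: [0.3, 0.5, -2.6]
gripper_width: 27.4
time_s: 8.87
ee_pos: [559.0, -156.6, 212.5]
ee_rot: [179.9, -0.1, -168.4]
force: [0.1, 0.5, -4.2]
gripper_width: 27.7
[ 559.04967148 -156.5675453   212.5411287 ] [ 1.79890975e+02 -1.21128592e-01 -1.68431120e+02] [ 0.13197163  0.50812087 -4.2207058 ] 27.70450135144391 cm tool [-0.1  -0.07  5.25]
```

View pics/e.png

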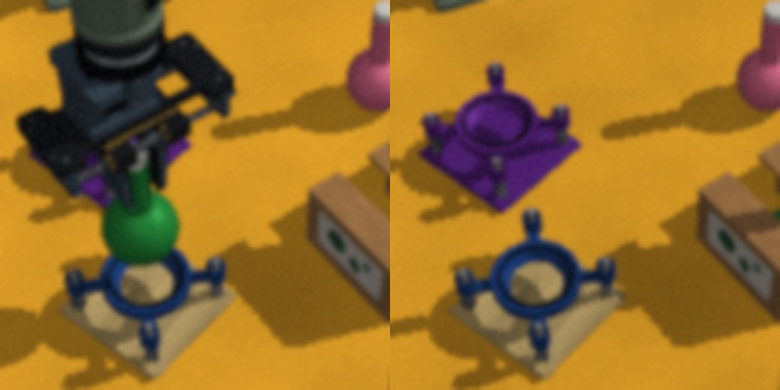

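The flask hangs upright over the blue ring: belly at crop (140,228), ring at (146,283). I'll lower it in stages and watch the force.

```bash
python3 -m inch '[{"x":-0.05,"y":0,"z":0.8,"yaw":0,"gripper":-1},{"x":0,"y":0,"z":0.8,"yaw":0,"gripper":-1},{"x":0,"y":0,"z":0.8,"yaw":0,"gripper":-1},{"x":0,"y":0,"z":0.8,"yaw":0,"gripper":-1},{"x":0,"y":0,"z":0.6,"yaw":0,"gripper":-1},{"x":0,"y":0,"z":0.4,"yaw":0,"gripper":-1},{"x":0,"y":0,"z":0.4,"yaw":0,"gripper":-1},{"x":0,"y":0,"z":0,"yaw":0,"gripper":-1},{"x":0,"y":0,"z":0,"yaw":0,"gripper":-1}]' 60
python3 goal.py 560 -157 154
python3 - <<'E'
from h import *
f=grab("scene")
h=cv2.cvtColor(f["pixels"],cv2.COLOR_RGB2HSV)
g=cv2.inRange(h,(45,110,40),(85,255,255))[150:260,180:250]
ys,xs=np.nonzero(g);print("green",xs.min()+180,xs.max()+180,ys.min()+150,ys.max()+150,xs.mean()+180)
p=telemetry.state()["ee_pos"];print(proj(f,[p-[0,0,82.5],p-[0,0,10],[558.5,-155,54],[561,-158,54]]))
E
```

```text
time_s: 9.67
ee_pos: [560.3, -157.0, 167.7]
ee_rot: [180.0, 0.0, -168.4]
force: [0.6, -0.2, -2.4]
gripper_width: 27.5
[ 560.2582165  -157.0003868   167.65904872] [ 1.79992367e+02  9.45639863e-04 -1.68417079e+02] [ 0.58100498 -0.20599566 -2.35267543] 27.469439893002363 cm tool [0.03 0.01 1.37]
green 196 220 197 227 208.0641592920354
[[207.72411641 215.46165781]
 [206.03470922 200.24775144]
 [208.8074684  220.95227249]
 [208.19749815 221.9063393 ]]
```

```bash
python3 -m inch '[{"x":0,"y":0,"z":0.4,"yaw":0,"gripper":-1},{"x":0,"y":0,"z":0.4,"yaw":0,"gripper":-1},{"x":0,"y":0,"z":0.4,"yaw":0,"gripper":-1},{"x":0,"y":0,"z":0,"yaw":0,"gripper":-1},{"x":0,"y":0,"z":0,"yaw":0,"gripper":-1}]'
python3 -m inch '[{"x":0,"y":0,"z":0.3,"yaw":0,"gripper":-1},{"x":0,"y":0,"z":0.3,"yaw":0,"gripper":-1},{"x":0,"y":0,"z":0,"yaw":0,"gripper":-1},{"x":0,"y":0,"z":0,"yaw":0,"gripper":-1},{"x":0,"y":0,"z":0,"yaw":0,"gripper":-1}]'
```

```text
time_s: 10.13
ee_pos: [560.6, -157.1, 155.9]
ee_rot: [-180.0, 0.1, -168.4]
force: [0.6, -0.3, -2.7]
gripper_width: 27.0
time_s: 10.55
ee_pos: [560.9, -157.2, 150.5]
ee_rot: [-179.9, 0.1, -168.4]
force: [0.7, -0.5, 4.7]
gripper_width: 27.6
```

```bash
python3 -m inch '[{"x":0,"y":0,"z":0.3,"yaw":0,"gripper":-1},{"x":0,"y":0,"z":0.3,"yaw":0,"gripper":-1},{"x":0,"y":0,"z":0.3,"yaw":0,"gripper":-1},{"x":0,"y":0,"z":0,"yaw":0,"gripper":-1},{"x":0,"y":0,"z":0,"yaw":0,"gripper":-1}]'
python3 -m inch '[{"x":0,"y":0,"z":0.2,"yaw":0,"gripper":-1},{"x":0,"y":0,"z":0.2,"yaw":0,"gripper":-1},{"x":0,"y":0,"z":0,"yaw":0,"gripper":-1},{"x":0,"y":0,"z":0,"yaw":0,"gripper":-1},{"x":0,"y":0,"z":0,"yaw":0,"gripper":-1}]'
```

```text
time_s: 10.97
ee_pos: [561.1, -157.2, 142.0]
ee_rot: [-179.9, 0.1, -168.4]
force: [1.2, 0.3, 8.9]
gripper_width: 27.2
time_s: 11.38
ee_pos: [561.1, -157.2, 138.5]
ee_rot: [-179.9, 0.2, -168.4]
force: [-0.5, 0.6, 10.0]
gripper_width: 26.9
```

Now to the bottom stop in small steps.

```bash
python3 -m inch '[{"x":0,"y":0,"z":0.1,"yaw":0,"gripper":-1},{"x":0,"y":0,"z":0.1,"yaw":0,"gripper":-1},{"x":0,"y":0,"z":0,"yaw":0,"gripper":-1},{"x":0,"y":0,"z":0,"yaw":0,"gripper":-1},{"x":0,"y":0,"z":0,"yaw":0,"gripper":-1}]'
python3 -m inch '[{"x":0,"y":0,"z":0.1,"yaw":0,"gripper":-1},{"x":0,"y":0,"z":0,"yaw":0,"gripper":-1},{"x":0,"y":0,"z":0,"yaw":0,"gripper":-1},{"x":0,"y":0,"z":0,"yaw":0,"gripper":-1}]'
```

```text
time_s: 11.8
ee_pos: [561.2, -157.2, 137.1]
ee_rot: [-179.9, 0.2, -168.4]
force: [0.6, -0.4, 13.0]
gripper_width: 26.9
time_s: 12.13
ee_pos: [561.4, -157.2, 137.0]
ee_rot: [-179.9, 0.2, -168.4]
force: [-1.3, 0.9, 18.3]
gripper_width: 26.9
```

The stop is reached: force is rising and z isn't changing. I'll hold past one second, then check by picture.

```bash
python3 -m inch '[{"x":0,"y":0,"z":0.05,"yaw":0,"gripper":-1},{"x":0,"y":0,"z":0,"yaw":0,"gripper":-1},{"x":0,"y":0,"z":0,"yaw":0,"gripper":-1},{"x":0,"y":0,"z":0,"yaw":0,"gripper":-1},{"x":0,"y":0,"z":0,"yaw":0,"gripper":-1},{"x":0,"y":0,"z":0,"yaw":0,"gripper":-1},{"x":0,"y":0,"z":0,"yaw":0,"gripper":-1},{"x":0,"y":0,"z":0,"yaw":0,"gripper":-1},{"x":0,"y":0,"z":0,"yaw":0,"gripper":-1},{"x":0,"y":0,"z":0,"yaw":0,"gripper":-1},{"x":0,"y":0,"z":0,"yaw":0,"gripper":-1},{"x":0,"y":0,"z":0,"yaw":0,"gripper":-1}]'
python3 -m inch '[{"x":0,"y":0,"z":0,"yaw":0,"gripper":-1},{"x":0,"y":0,"z":0,"yaw":0,"gripper":-1},{"x":0,"y":0,"z":0,"yaw":0,"gripper":-1},{"x":0,"y":0,"z":0,"yaw":0,"gripper":-1},{"x":0,"y":0,"z":0,"yaw":0,"gripper":-1},{"x":0,"y":0,"z":0,"yaw":0,"gripper":-1}]'
python3 - <<'E'
from h import *
f=grab("scene")
c=cv2.resize(f["pixels"][130:260,160:360],None,fx=3.8,fy=3.8,interpolation=cv2.INTER_CUBIC)
cv2.imwrite("pics/f.png",cv2.convertScaleAbs(c[:,:,::-1],alpha=1.5))
E
```

```text
time_s: 13.13
ee_pos: [561.4, -157.2, 137.0]
ee_rot: [-179.9, 0.2, -168.4]
force: [-2.7, 1.9, 20.5]
gripper_width: 27.7
time_s: 13.63
ee_pos: [561.4, -157.2, 136.9]
ee_rot: [-179.9, 0.2, -168.4]
force: [-1.9, 0.7, 20.2]
gripper_width: 26.8
```

View pics/f.png

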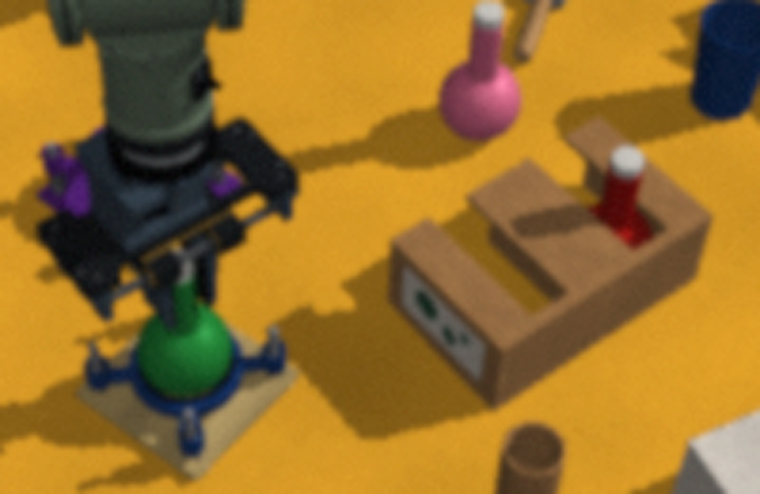

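The green flask is seated upright in the blue ring at crop (185,365), with the ring down on its posts. The red flask stands undisturbed at (625,195).

```bash
python3 -c "
from workcell import env; print(env.job_done())"
```

```text
the job is handed in; nothing more can be done
None
```

The job is handed in at about 13.7 s, with the arm still gripping the green flask and pressing it down in the blue ring.

- **What I did:** I gripped the green flask by the neck at 40 N and lifted it 5 mm. I slid it about 150 mm out through the open front, lowered it into the ring (grip now 60 N) and pressed until the ring stopped.
- **Ring at the bottom:** the TCP stopped at z = 137 mm, about 17.5 to 18 mm below where seating was expected. The upward force rose from 13 to 20 N without further travel. I held it there for about 1.5 s before handing in.
- **Position and tilt:** the tool was within 0.2° of vertical. The TCP was at (561.4, -157.2), within about 4 mm of each of my ring-centre estimates. Those estimates differed from one another by up to about 4 mm.
- **Other things:** the last picture shows the flask upright in the ring and the red flask standing in its slot. I did not measure the positions of the other things at the end; the arm touched none of them as far as I could tell.

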